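# Park the rind-brushing machine through its guard windows

## Task

Park the rind-brushing machine: reach through the guard's windows from above with the fingertips, first press the ball-ended drive lever all the way down, then press the lever with the flat plate, which lifts the brush off the cheese, all the way down, and draw back out. Do not touch the guard frame or any other part of the machine, and leave the cheese and everything else on the bench where it is.

Things in the scene. Friction and masses are not known exactly. Their poses are not given: they have to be found in the camera images.
- machine: Rind-brushing machine, fixed. Origin: on the bench under the middle of the lever guard; y left, x away from the robot. Deck 20 mm high (x -100 to 120, y -425 to 150 mm). Guard: clear-sided box (x -100 to 90, y -135 to 135) with a 6 mm steel top sheet, upper face at 170 mm, two windows. At y -320 a turntable with a cheese; brush column at x 105 y -375, 260 mm high, rising brush arm to 240 mm.
- window_left (a point): Centre of the left (+y) window in the guard's top sheet, in the plane of its upper face; axes as the machine's. The window is 110 mm along x, 90 mm along y; a 30 mm bar parts the two windows. One lever lies under each window; which is where varies.
- window_right (a point): Centre of the right (-y) window in the guard's top sheet, in the plane of its upper face; axes as the machine's. The window is 110 mm along x, 90 mm along y.
- drive_lever (a joint): Angle of the ball-ended drive lever in rad: 0 is fully up, 0.36 is the stop, fully down; it starts between 0 and 0.06. Its hinge lies along the machine's y, 80 mm from the ball, on the +x side. It turns stiffly (5 to 8 N down on the ball) and stays where it is left.
- drive_ball (a point): Top of the dark steel ball, 28 mm across, on the end of the drive lever, under the middle of its window; moves with the lever: about 15 mm below the guard's upper face with the lever up, and 29 mm lower with the lever fully down.
- lift_lever (a joint): Angle of the plate-ended brush-lift lever in rad: 0 is fully up, 0.36 is the stop, fully down; it starts between 0 and 0.06. Its hinge lies along the machine's y, 80 mm from the plate's middle, on the +x side. It turns stiffly (5 to 8 N down on the plate) and stays where it is left; pressing it raises the brush.
- lift_pad (a point): Middle of the upper face of the dark steel plate, 36 x 44 mm and 10 mm thick, on the end of the lift lever, under the middle of its window; moves with the lever: about 17 mm below the guard's upper face with the lever up, and 29 mm lower with the lever fully down.
- cheese: Loose cheese wheel, 170 mm across, 75 mm high, on the machine's turntable; origin under its centre. To be left alone.
- salt_jar: Loose glass jar with a steel cap, 50 mm across, 85 mm high, on the machine's deck beside the guard; origin under its centre. To be left alone.
- rind_brush: Loose wooden hand brush, 150 x 45 mm, 45 mm high, bristles down, on the bench in front of the guard; origin under its centre, length along its y. To be left alone.
- trier: Loose cheese trier, a 110 mm steel rod along its x with a 70 mm wooden cross handle, 18 mm high, lying behind the guard; origin on the bench under the rod near the handle. To be left alone.
- small_cheese: Loose cheese wheel, 120 mm across, 50 mm high, on a ripening board at the left; origin under its centre. To be left alone.
- spray_bottle: Loose white bottle with a yellow cap, 68 mm across, 170 mm high, at the right; origin under its centre. To be left alone.

How it is judged (in metres and radians):
On the way, in this order (a step that is already met when the one before it is completed fails the run):
1. the ball-ended drive lever is pressed fully down (value of joint drive_lever above 0.32 rad), for 0.1 s.
2. then the plate-ended lift lever is pressed fully down (value of joint lift_lever above 0.32 rad), for 0.1 s.
At the end, for the whole second after the job is handed in: Both levers are down within 0.04 rad of their stops (at least 0.32 of 0.36 rad), and every loose thing is within 15 mm of where it began (value of joint drive_lever between 0.32 and 0.38 rad and value of joint lift_lever between 0.32 and 0.38 rad and distance of each of cheese, salt_jar, rind_brush, trier, small_cheese, spray_bottle from where it was at the start of the episode below 0.015 m); the robot touches nothing.
It fails at once if the robot touches the guard frame or another part of the machine (levers apart) (contact force between machine and the fingers above 0.5 N or contact force between machine and the arm above 0.5 N).
It fails at once if the lift lever is pressed before the drive lever is down (value of joint lift_lever above 0.15 rad and value of joint drive_lever below 0.3 rad).
It fails at once if a loose thing on the bench or machine is moved by more than 15 mm, or lifted (distance of any of cheese, salt_jar, rind_brush, trier, small_cheese, spray_bottle from where it was at the start of the episode above 0.015 m).
It also fails if it takes over 40 s, if anything falls off the work surface, if the arm or the gripper's body presses on something with over 40 N, if the wrist force passes 120 N, or if a joint passes its speed limit or range.

## Robot

A 6-joint arm with a two-finger parallel gripper is mounted at the origin on the work surface. World frame = base frame: x ahead of the robot, y to its left, z up, the work surface at z = 0. Lengths are in mm, angles in rad, forces in N, time in s.
With the tool pointing down it reaches from about 400 to 925 mm from the base axis. Payload 12.5 kg.
Tool frame: the origin (TCP) lies on the centre line of the jaws, within the pads' length; the fingertips stand 19 mm ahead of it and the grasp point (between the pads) is the TCP; y points along the fingers, x is the direction in which the jaws open and shut, and the axes are right-handed (so a half turn about y gives the same grasp; the last joint's range is limited). The gripper opens to 95 mm and grips with 3 to 60 N. Pads are 20 mm wide; open, the fingers measure 119 mm over their backs; the gripper's body (75 mm by 180 mm) begins 59 mm behind the grasp point.
Start: joints at [-1.29, 0.491, 1.559, -0, 1.092, -0.106], TCP at [235.79, -578.833, 233.661] pointing down, gripper open.
Joint ranges: [-3.1, 3.1], [-0.84, 2.19], [0.05, 2.79], [-1.13, 4.28], [0.06, 2.93], [-2.69, 2.69]. Speed limits (rad/s): [2.22, 2.22, 2.79, 3.14, 3.14, 3.14].

## Interface

Orientations are given as [roll, pitch, yaw] about the fixed x, y, z axes, in that order (R = Rz(yaw) Ry(pitch) Rx(roll)).
In Python, from cell import env gives the robot as it stands. The module is installed in compiled form; this text tells all that it offers.
- The arm moves only by the tool move_arm, never from a script. Its argument "rows" is a list of rows, each an object of numbers: "tx", "ty", "tz": the shift along the tool's x, y, z in cm; "rx", "ry", "rz": the turn, a rotation vector about the tool's x, y, z in rad; "grip": the opening in per cent of the stroke, from 0 (shut) to 100 (fully open). In form: [{"tx": .., "ty": .., "tz": .., "rx": .., "ry": .., "rz": .., "grip": ..}, ...]. A call has 1 to 10 rows; each row shifts and turns the commanded pose from where the row before left it, along the tool's axes as they then stand; what a row does not reach is not made up. A row lasts 1/12 s, in which the tool goes at most 41.7 mm and 7.16 degrees, less where a joint would pass 70% of its speed; a pose out of reach is approached as far as the arm can. A call is refused whole if a number of a shift passes 4.17 or a number of a turn 0.125, either way. A call with a gripper value outside its range is refused whole. The fingers move at their own pace and stop on an object; the grip force is fixed at half the most. Time passes only in rows, so rows that do not move let the fingers close. It gives the time, the measured TCP pose, the force and the opening at its end, in the units of the state.
- env.state(): the state, without advancing time (a new reading comes with each control period).
- env.read_camera(name): name is "scene" or "top" or "wrist"; returns (picture, depth): 420x560x3 uint8, blue, green, red; 420x560 float32, mm along the optical axis (not along the pixel's ray), 0 where there is no reading.
- env.calibration(name): a dict with "vertical_fov" (degrees; the focal length in pixels is half the picture's height over the tangent of half this angle, whatever the lens; pixels are square), "cx", "cy" (the principal point, pixels), "eye" and "rotation" of the camera in the world. Camera axes: x right, y up, looking along -z (the intrinsics and any distortion apply to the point x, -y, -z); pixel columns grow to the right and rows downward; lengths in mm; the calibration is good to about 2 mm. The wrist camera is an equidistant fisheye: a pixel r from the principal point sees the ray r / f radians off the axis. A picture is of the moment at which its call begins: read the wrist's pose just before it. calibration takes no time and is no camera call; for the wrist camera it gives the pose at the moment of the call.
- env.job_done(): hands the job in, once; it reports no verdict.
The state is a dict: "t": time; "joints": joint angles; "qvel": joint speeds; "tau": joint torques, N m; "eef_pos": TCP position; "tcp_rot": TCP orientation; "ft_force": force on the tool from outside, world axes, zero at the start; "moment": the same for the moment, N m; "opening": opening from 0.0 (shut) to 1.0 (fully open).
Only numpy, scipy, OpenCV 4.12 (cv2) and the standard library are available. Lean on these libraries where they do the work, as an engineer would, in place of code of your own. Each camera call takes 0.05 s, during which the arm holds its last target.

## Working session

There is one attempt and no reset: what is moved stays moved. The work goes in short steps, Python scripts to look and compute and a tool call to move; the robot and the scene stay as the last step left them, time stands still between calls to the robot, and variables do not carry over. Pictures are saved under pics/ and viewed, and the job is handed in when it is done.

Besides the shell and the picture viewer there is one more tool, called after "Emit:" by a JSON object that holds its "method" and its "body", one argument or row to a line. move_arm: Moves the arm, as the interface text tells. Its arguments: {"type":"object","properties":{"rows":{"type":"array"}},"required":["rows"]}

```bash
mkdir -p pics
cat > h.py <<'E'
import numpy as np, cv2
from cell import env
E
python3 - <<'E'
from h import *
s=env.state(); print({k:np.round(v,3).tolist() for k,v in s.items()})
for n in ("scene","top","wrist"):
    c=env.calibration(n); p,d=env.read_camera(n)
    print(n,{k:np.round(v,4).tolist() if not isinstance(v,str) else v for k,v in c.items()})
    cv2.imwrite(f"pics/{n}0.png",p); np.savez(f"{n}0.npz",p=p,d=d,R=np.array(c["rotation"]),e=np.array(c["eye"]),f=210/np.tan(np.radians(c["vertical_fov"]/2)),cx=c["cx"],cy=c["cy"])
E
```

```text
{'t': 0.0, 'joints': [-1.29, 0.492, 1.559, 0.0, 1.092, -0.106], 'qvel': [-0.002, -0.001, 0.001, 0.0, -0.001, -0.0], 'tau': [0.001, -61.265, -25.818, 0.069, 0.048, -0.0], 'eef_pos': [235.732, -578.602, 233.074], 'tcp_rot': [-1.571, 0.001, -1.184], 'ft_force': [0.401, 0.077, 0.242], 'moment': [0.012, 0.026, 0.032], 'opening': 0.998}
scene {'vertical_fov': 52.819, 'cx': 275.3595, 'cy': 212.7851, 'eye': [1272.1602, -53.8187, 1011.2755], 'rotation': [0.6966, -0.0041, 1.4792]}
top {'vertical_fov': 44.0481, 'cx': 275.5247, 'cy': 201.5576, 'eye': [477.9636, 10.9672, 1498.4278], 'rotation': [0.0606, -0.0045, -1.5873]}
wrist {'vertical_fov': 65.7065, 'cx': 281.8403, 'cy': 207.6832, 'eye': [311.4191, -547.3131, 384.9177], 'rotation': [-0.2935, 0.0012, -1.1841]}
```

View pics/scene0.png

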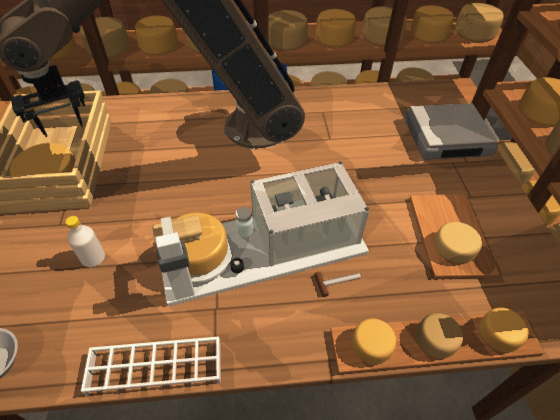

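View pics/top0.png

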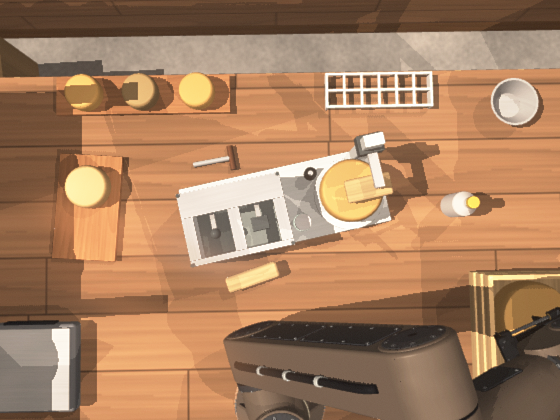

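View pics/wrist0.png

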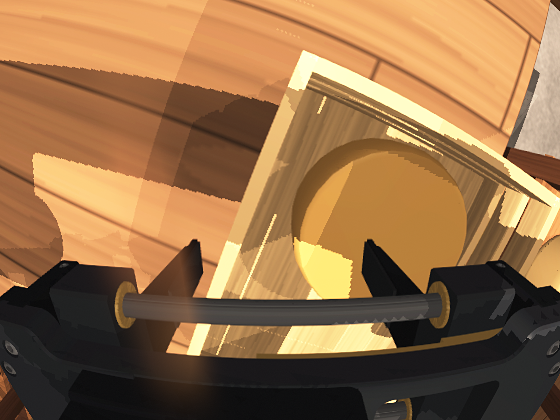

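Run:
```python
from h import *
p=cv2.imread("pics/top0.png")[150:290,165:310]
cv2.imwrite("pics/z1.png",cv2.resize(p,None,fx=4,fy=4,interpolation=cv2.INTER_CUBIC)[:600,:800])
p=cv2.imread("pics/scene0.png")[155:275,225:375]
cv2.imwrite("pics/z2.png",cv2.resize(p,None,fx=5,fy=5,interpolation=cv2.INTER_CUBIC)[:600,:800])
```

```text
(no output)
```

View pics/z1.png

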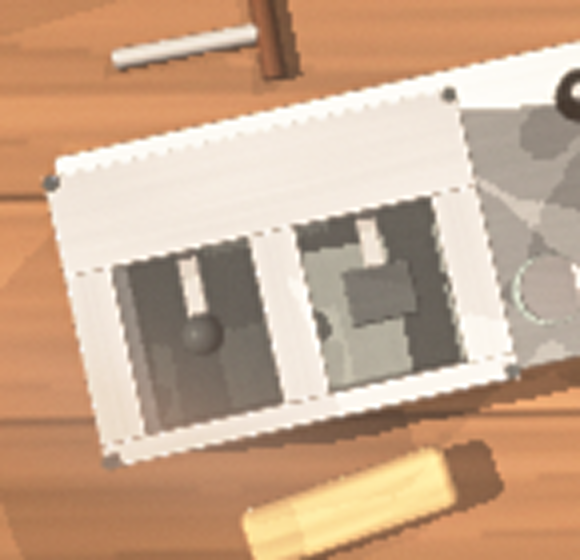

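View pics/z2.png

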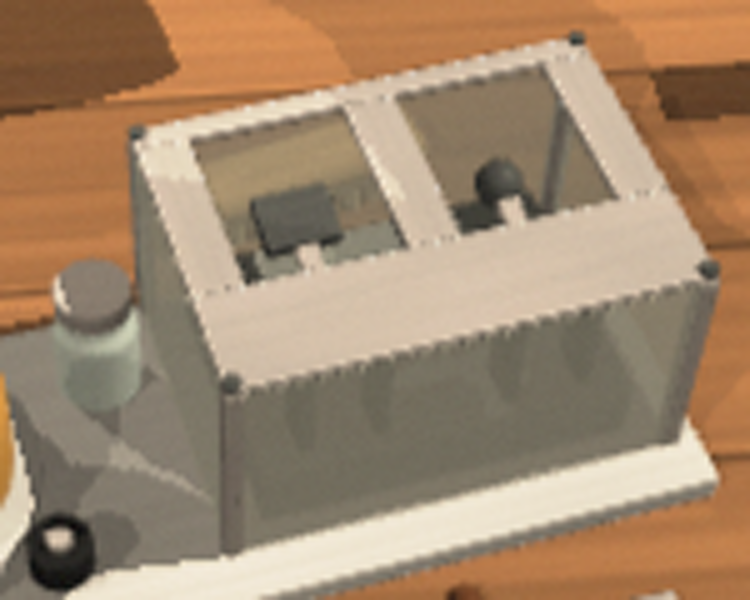

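```bash
cat >> h.py <<'E'
from scipy.spatial.transform import Rotation as Ro
def ray(n,u,v):
    z=np.load(n+"0.npz"); d=np.array([(u-z['cx'])/z['f'],-(v-z['cy'])/z['f'],-1.]); return z['e'],Ro.from_euler('xyz',z['R']).apply(d)
def plane(n,u,v,h):
    e,d=ray(n,u,v); return e+d*(h-e[2])/d[2]
def tri(a,b):
    (e1,d1),(e2,d2)=ray("top",*a),ray("scene",*b)
    A=np.c_[d1,-d2]; s=np.linalg.lstsq(A,e2-e1,rcond=None)[0]
    p,q=e1+s[0]*d1,e2+s[1]*d2; return (p+q)/2,np.linalg.norm(p-q)
E
python3 - <<'E'
from h import *
T=lambda a:((a[0]+.5)/4-.5+165,(a[1]+.5)/4-.5+150)
S=lambda a:((a[0]+.5)/5-.5+225,(a[1]+.5)/5-.5+155)
# corner posts order: +x+y, +x-y, -x-y, -x+y
ct=[(50,183),(450,95),(513,372),(112,462)]; cs=[(709,270),(232,383),(137,132),(577,40)]
P=[]
for a,b in zip(ct,cs):
    p,e=tri(T(a),S(b)); P.append(p); print("post",p.round(1),round(e,1),"plane",plane("top",*T(a),170).round(1),plane("scene",*S(b),170).round(1))
wl=[(118,265),(248,237),(285,402),(148,433)]; wr=[(293,227),(434,196),(468,360),(327,392)]
wls=[(617,198),(459,233),(399,95),(545,67)]; wrs=[(406,245),(240,284),(192,142),(347,107)]
for n,w,k,L in(("L",wl,"top",T),("R",wr,"top",T),("L",wls,"scene",S),("R",wrs,"scene",S)):
    q=np.array([plane(k,*L(a),170) for a in w]); print(n,k,q[:,:2].round(0).tolist(),q.mean(0).round(1),"yaw",np.arctan2(*(q[0]+q[1]-q[2]-q[3])[[1,0]]).round(3), [np.linalg.norm(q[i]-q[(i+1)%4]).round() for i in range(4)])
print("ball",tri(T((203,333)),S((500,178))), plane("top",*T((203,333)),145))
print("pad",tri(T((379,292)),S((294,213))), plane("top",*T((379,292)),153))
for k in("top",):
    d=np.load("top0.npz")['d']
    print([d[int(T(a)[1]),int(T(a)[0])] for a in((203,333),(379,292),(270,300),(300,230))])
    for a in((203,333),(379,292),(270,300),(250,210)):
        u,v=T(a); e,r=ray("top",u,v); print((e+r*d[int(round(v)),int(round(u))]).round(1))
E
```

```text
post [578.2 254.3 169.5] 2.7 plane [578.4 255.6 170. ] [578.5 252.8 170. ]
post [630.9  -2.  170.4] 0.7 plane [631.   -1.7 170. ] [630.6  -2.3 170. ]
post [452.7 -39.4 170.8] 1.0 plane [452.7 -38.9 170. ] [451.9 -39.9 170. ]
post [399.9 217.1 169.5] 0.2 plane [399.9 217.1 170. ] [400.4 216.9 170. ]
L top [[525.0, 212.0], [542.0, 129.0], [436.0, 107.0], [418.0, 194.0]] [480.2 160.6 170. ] yaw 0.189 [np.float64(85.0), np.float64(108.0), np.float64(89.0), np.float64(109.0)]
R top [[548.0, 100.0], [566.0, 10.0], [461.0, -10.0], [442.0, 80.0]] [504.1  44.9 170. ] yaw 0.189 [np.float64(92.0), np.float64(107.0), np.float64(92.0), np.float64(108.0)]
L scene [[524.0, 215.0], [541.0, 126.0], [436.0, 109.0], [421.0, 194.0]] [480.5 161.1 170. ] yaw 0.181 [np.float64(90.0), np.float64(107.0), np.float64(87.0), np.float64(105.0)]
R scene [[547.0, 97.0], [566.0, 7.0], [462.0, -10.0], [443.0, 78.0]] [504.7  43.1 170. ] yaw 0.172 [np.float64(92.0), np.float64(106.0), np.float64(90.0), np.float64(106.0)]
ball (array([480.86155455, 161.09308163, 144.79416985]), np.float64(0.46593250897144345)) [480.89535973 161.30207875 145.        ]
pad (array([505.28001341,  44.25672806, 153.9660095 ]), np.float64(4.027709844924756)) [505.4888482  46.2878435 153.       ]
[np.float32(1341.9164), np.float32(1344.2404), np.float32(1322.3838), np.float32(1437.6421)]
[480.9 159.4 162.4]
[505.5  46.3 151.3]
[501.2 115.5 171.1]
[559.1 127.8 169. ]
```

Emit:
{"method": "move_arm", "body": {
  "rows": [
    {"ty": -2, "grip": 0},
    {"ty": -4, "grip": 0},
    {"ty": -4, "grip": 0},
    {"ty": -4, "grip": 0},
    {"ty": -2, "ry": -0.1, "grip": 0},
    {"ry": -0.12, "grip": 0},
    {"ry": -0.12, "grip": 0},
    {"ry": -0.12, "grip": 0},
    {"ry": -0.12, "grip": 0},
    {"ry": -0.12, "grip": 0}
  ]
}}

```text
validation failed for argument at $.ro...
```

Emit:
{"method": "move_arm", "body": {
  "rows": [
    {"ry": -0.12, "grip": 0},
    {"ry": -0.12, "grip": 0},
    {"ry": -0.12, "grip": 0},
    {"ry": -0.12, "grip": 0},
    {"ry": -0.12, "grip": 0},
    {"ry": -0.08, "grip": 0},
    {"grip": 0},
    {"grip": 0}
  ]
}}

```text
validation failed for argument at $.ro...
```

Emit:
{"method": "move_arm", "body": {
  "rows": [
    {"tx": 0, "ty": -2, "tz": 0, "rx": 0, "ry": 0, "rz": 0, "grip": 0},
    {"tx": 0, "ty": -4, "tz": 0, "rx": 0, "ry": 0, "rz": 0, "grip": 0},
    {"tx": 0, "ty": -4, "tz": 0, "rx": 0, "ry": 0, "rz": 0, "grip": 0},
    {"tx": 0, "ty": -4, "tz": 0, "rx": 0, "ry": 0, "rz": 0, "grip": 0},
    {"tx": 0, "ty": -2, "tz": 0, "rx": 0, "ry": -0.1, "rz": 0, "grip": 0},
    {"tx": 0, "ty": 0, "tz": 0, "rx": 0, "ry": -0.12, "rz": 0, "grip": 0},
    {"tx": 0, "ty": 0, "tz": 0, "rx": 0, "ry": -0.12, "rz": 0, "grip": 0},
    {"tx": 0, "ty": 0, "tz": 0, "rx": 0, "ry": -0.12, "rz": 0, "grip": 0},
    {"tx": 0, "ty": 0, "tz": 0, "rx": 0, "ry": -0.12, "rz": 0, "grip": 0},
    {"tx": 0, "ty": 0, "tz": 0, "rx": 0, "ry": -0.12, "rz": 0, "grip": 0}
  ]
}}

```text
t: 0.98
eef_pos: [235.8, -578.7, 393.4]
tcp_rot: [-1.57, 0.0, -0.478]
ft_force: [0.6, 0.1, 0.6]
opening: 0.357
```

Emit:
{"method": "move_arm", "body": {
  "rows": [
    {"tx": 0, "ty": 0, "tz": 0, "rx": 0, "ry": -0.12, "rz": 0, "grip": 0},
    {"tx": 0, "ty": 0, "tz": 0, "rx": 0, "ry": -0.12, "rz": 0, "grip": 0},
    {"tx": 0, "ty": 0, "tz": 0, "rx": 0, "ry": -0.12, "rz": 0, "grip": 0},
    {"tx": 0, "ty": 0, "tz": 0, "rx": 0, "ry": -0.12, "rz": 0, "grip": 0},
    {"tx": 0, "ty": 0, "tz": 0, "rx": 0, "ry": -0.12, "rz": 0, "grip": 0},
    {"tx": 0, "ty": 0, "tz": 0, "rx": 0, "ry": -0.084, "rz": 0, "grip": 0},
    {"tx": 0, "ty": 0, "tz": 0, "rx": 0, "ry": 0, "rz": 0, "grip": 0},
    {"tx": 0, "ty": 0, "tz": 0, "rx": 0, "ry": 0, "rz": 0, "grip": 0}
  ]
}}

```text
t: 1.65
eef_pos: [235.8, -578.8, 393.5]
tcp_rot: [-1.57, 0.0, 0.197]
ft_force: [-0.2, 0.2, 0.2]
opening: 0.004
```

Emit:
{"method": "move_arm", "body": {
  "rows": [
    {"tx": 2.4, "ty": 0, "tz": 3.2, "rx": 0, "ry": 0, "rz": 0, "grip": 0},
    {"tx": 2.4, "ty": 0, "tz": 3.2, "rx": 0, "ry": 0, "rz": 0, "grip": 0},
    {"tx": 2.4, "ty": 0, "tz": 3.2, "rx": 0, "ry": 0, "rz": 0, "grip": 0},
    {"tx": 2.4, "ty": 0, "tz": 3.2, "rx": 0, "ry": 0, "rz": 0, "grip": 0},
    {"tx": 2.4, "ty": 0, "tz": 3.2, "rx": 0, "ry": 0, "rz": 0, "grip": 0},
    {"tx": 2.4, "ty": 0, "tz": 3.2, "rx": 0, "ry": 0, "rz": 0, "grip": 0},
    {"tx": 2.4, "ty": 0, "tz": 3.2, "rx": 0, "ry": 0, "rz": 0, "grip": 0},
    {"tx": 2.4, "ty": 0, "tz": 3.2, "rx": 0, "ry": 0, "rz": 0, "grip": 0},
    {"tx": 2.4, "ty": 0, "tz": 3.2, "rx": 0, "ry": 0, "rz": 0, "grip": 0},
    {"tx": 2.4, "ty": 0, "tz": 3.2, "rx": 0, "ry": 0, "rz": 0, "grip": 0}
  ]
}}

```text
t: 2.48
eef_pos: [407.7, -215.6, 393.8]
tcp_rot: [-1.571, -0.0, 0.196]
ft_force: [1.6, -1.0, 0.3]
opening: 0.005
```

Emit:
{"method": "move_arm", "body": {
  "rows": [
    {"tx": 1.5, "ty": 0, "tz": 3.6, "rx": 0, "ry": 0, "rz": 0, "grip": 0},
    {"tx": 1.5, "ty": 0, "tz": 3.6, "rx": 0, "ry": 0, "rz": 0, "grip": 0},
    {"tx": 1.5, "ty": 0, "tz": 3.6, "rx": 0, "ry": 0, "rz": 0, "grip": 0},
    {"tx": 1.5, "ty": 0, "tz": 3.6, "rx": 0, "ry": 0, "rz": 0, "grip": 0},
    {"tx": 1.5, "ty": 0, "tz": 3.6, "rx": 0, "ry": 0, "rz": 0, "grip": 0},
    {"tx": 1.5, "ty": 0, "tz": 3.6, "rx": 0, "ry": 0, "rz": 0, "grip": 0},
    {"tx": 1.5, "ty": 0, "tz": 3.6, "rx": 0, "ry": 0, "rz": 0, "grip": 0},
    {"tx": 1.5, "ty": 0, "tz": 3.6, "rx": 0, "ry": 0, "rz": 0, "grip": 0},
    {"tx": 1.5, "ty": 0, "tz": 3.6, "rx": 0, "ry": 0, "rz": 0, "grip": 0},
    {"tx": 1.2, "ty": 0, "tz": 3.2, "rx": 0, "ry": 0, "rz": 0, "grip": 0}
  ]
}}

```text
t: 3.32
eef_pos: [480.8, 163.0, 393.6]
tcp_rot: [-1.571, -0.0, 0.197]
ft_force: [0.4, -0.1, 0.1]
opening: 0.004
```

Emit:
{"method": "move_arm", "body": {
  "rows": [
    {"tx": 0, "ty": 0, "tz": 0, "rx": 0, "ry": 0, "rz": 0, "grip": 0},
    {"tx": 0, "ty": 0, "tz": 0, "rx": 0, "ry": 0, "rz": 0, "grip": 0}
  ]
}}

```text
t: 3.48
eef_pos: [480.6, 161.9, 393.2]
tcp_rot: [-1.571, 0.001, 0.2]
ft_force: [0.2, -0.2, 0.6]
opening: 0.006
```

Emit:
{"method": "move_arm", "body": {
  "rows": [
    {"tx": 0, "ty": 3, "tz": 0, "rx": 0, "ry": 0, "rz": 0, "grip": 0},
    {"tx": 0, "ty": 4, "tz": 0, "rx": 0, "ry": 0, "rz": 0, "grip": 0},
    {"tx": 0, "ty": 4, "tz": 0, "rx": 0, "ry": 0, "rz": 0, "grip": 0},
    {"tx": 0, "ty": 4, "tz": 0, "rx": 0, "ry": 0, "rz": 0, "grip": 0},
    {"tx": 0, "ty": 3, "tz": 0, "rx": 0, "ry": 0, "rz": 0, "grip": 0},
    {"tx": 0, "ty": 0, "tz": 0, "rx": 0, "ry": 0, "rz": 0, "grip": 0}
  ]
}}

```text
t: 3.98
eef_pos: [478.6, 158.8, 209.1]
tcp_rot: [-1.571, 0.008, 0.197]
ft_force: [0.6, -0.4, -0.3]
opening: 0.009
```

Run:
```python
from h import *
p,_=env.read_camera("scene"); w,_=env.read_camera("wrist")
cv2.imwrite("pics/s1.png",cv2.resize(p[100:300,200:400],None,fx=3,fy=3)); cv2.imwrite("pics/w1.png",w)
print(env.state()["eef_pos"])
```

```text
[481.06416884 159.70367673 214.20697639]
```

View pics/s1.png

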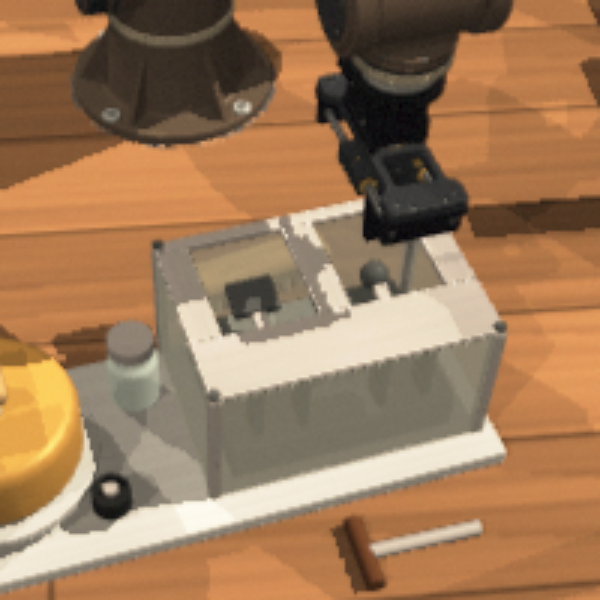

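View pics/w1.png

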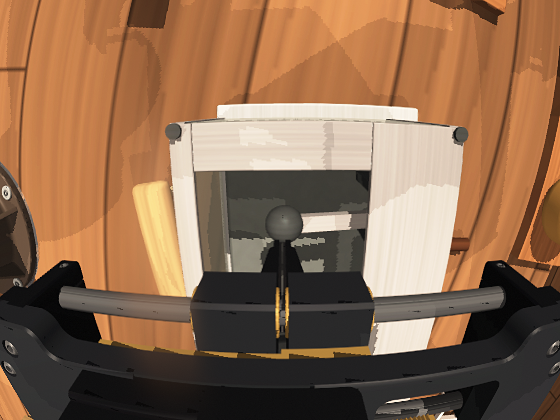

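```bash
cat >> h.py <<'E'
def proj(n,P):
    c=env.calibration(n); f=210/np.tan(np.radians(c["vertical_fov"]/2))
    q=Ro.from_euler('xyz',c["rotation"]).inv().apply(np.array(P)-c["eye"]); x,y,z=q[0],-q[1],-q[2]
    if n=="wrist":
        r=np.hypot(x,y); k=f*np.arctan2(r,z)/r
    else: k=f/z
    return np.array([c["cx"]+k*x,c["cy"]+k*y]).round(1)
E
python3 - <<'E'
from h import *
print(env.calibration("wrist")["eye"], env.calibration("wrist")["rotation"])
e=env.state()["eef_pos"]; t=np.array(e)-[0,0,19]
print("tip scene crop",(proj("scene",t)-[200,100])*3, "wrist",proj("wrist",t),"tcp",proj("wrist",e))
print("ball wrist",proj("wrist",[480.9,161.2,141.5]),proj("wrist",[480.9,161.2,146]), "pad",proj("wrist",[505.4,45,153]))
w=cv2.imread("pics/w1.png")[150:300,200:380]; cv2.imwrite("pics/w1z.png",cv2.resize(w,None,fx=4,fy=4))
E
```

```text
[465.20392871 240.45501232 365.9531995 ] [-0.29245482  0.00230642  0.19768802]
tip scene crop [377.7 232.8] wrist [282.  258.6] tcp [281.9 274.2]
ball wrist [282.3 224.9] [282.3 227.1] pad [283.6 357.4]
```

View pics/w1z.png

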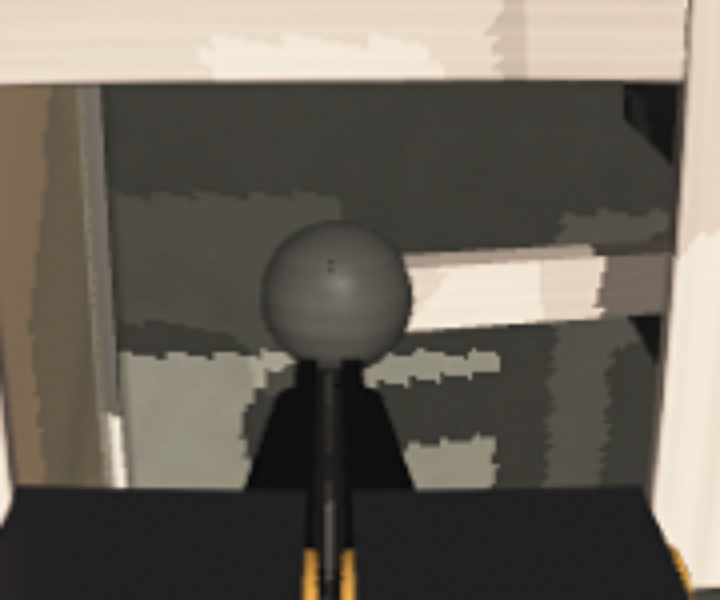

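Run:
```python
from h import *
s=env.state(); e=np.array(s["eef_pos"]); R=Ro.from_euler('xyz',s["tcp_rot"])
for x,y,z in [(0,19,10),(0,19,-10),(12,19,10),(-12,19,10),(0,19,20),(0,30,10)]: print((x,y,z),proj("wrist",e+R.apply([x,y,z])))
```

```text
(0, 19, 10) [282.  242.8]
(0, 19, -10) [282.  273.7]
(12, 19, 10) [303.  242.8]
(-12, 19, 10) [260.9 242.8]
(0, 19, 20) [282.  226.3]
(0, 30, 10) [282.  235.7]
```

Emit:
{"method": "move_arm", "body": {
  "rows": [
    {"tx": 0, "ty": 1, "tz": 0.1, "rx": 0, "ry": 0, "rz": 0, "grip": 0},
    {"tx": 0, "ty": 1, "tz": 0, "rx": 0, "ry": 0, "rz": 0, "grip": 0},
    {"tx": 0, "ty": 1, "tz": 0, "rx": 0, "ry": 0, "rz": 0, "grip": 0},
    {"tx": 0, "ty": 0.5, "tz": 0, "rx": 0, "ry": 0, "rz": 0, "grip": 0},
    {"tx": 0, "ty": 0.5, "tz": 0, "rx": 0, "ry": 0, "rz": 0, "grip": 0},
    {"tx": 0, "ty": 0.5, "tz": 0, "rx": 0, "ry": 0, "rz": 0, "grip": 0},
    {"tx": 0, "ty": 0.5, "tz": 0, "rx": 0, "ry": 0, "rz": 0, "grip": 0},
    {"tx": 0, "ty": 0, "tz": 0, "rx": 0, "ry": 0, "rz": 0, "grip": 0}
  ]
}}

```text
t: 4.75
eef_pos: [479.9, 161.5, 162.9]
tcp_rot: [-1.571, 0.002, 0.2]
ft_force: [-0.1, 0.3, -0.3]
opening: 0.004
```

Run:
```python
from h import *
p,_=env.read_camera("scene"); w,_=env.read_camera("wrist")
a=cv2.resize(p[150:250,270:370],None,fx=4,fy=4); b=cv2.resize(w[150:300,200:350],(400,400)); cv2.imwrite("pics/c2.png",np.hstack([a,b]))
s=env.state();print(s["eef_pos"],s["ft_force"],s["tau"])
```

```text
[480.77633802 161.628411   163.5939389 ] [-0.49843665  0.49151251  0.51954888] [ 3.64575663e-02 -4.99787951e+01 -1.94696242e+01  6.20790850e-02
  7.63987564e-02 -5.01658924e-04]
```

View pics/c2.png

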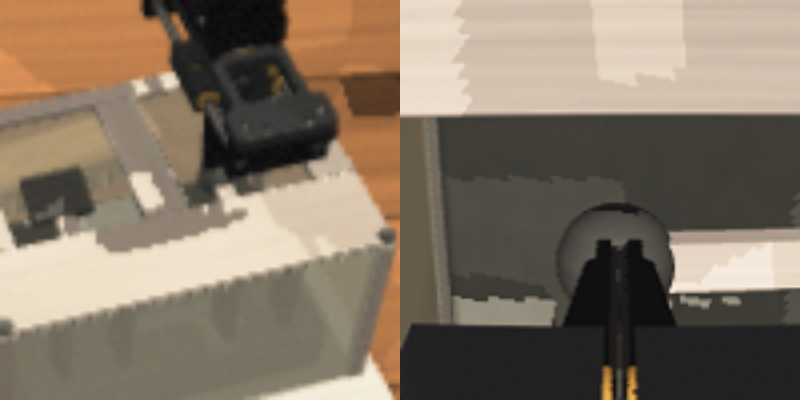

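Emit:
{"method": "move_arm", "body": {
  "rows": [
    {"tx": 0, "ty": 0.4, "tz": 0, "rx": 0, "ry": 0, "rz": 0, "grip": 0},
    {"tx": 0, "ty": 0.4, "tz": 0, "rx": 0, "ry": 0, "rz": 0, "grip": 0}
  ]
}}

```text
t: 5.02
eef_pos: [480.3, 161.5, 155.9]
tcp_rot: [-1.571, 0.0, 0.2]
ft_force: [-4.7, -1.5, 6.9]
opening: 0.002
```

Emit:
{"method": "move_arm", "body": {
  "rows": [
    {"tx": 0, "ty": 0.4, "tz": 0, "rx": 0, "ry": 0, "rz": 0, "grip": 0}
  ]
}}

```text
t: 5.1
eef_pos: [480.1, 161.5, 151.7]
tcp_rot: [-1.571, 0.001, 0.2]
ft_force: [-4.7, -1.0, 5.7]
opening: 0.006
```

Emit:
{"method": "move_arm", "body": {
  "rows": [
    {"tx": 0, "ty": 0.3, "tz": 0, "rx": 0, "ry": 0, "rz": 0, "grip": 0}
  ]
}}

```text
t: 5.18
eef_pos: [480.0, 161.5, 148.5]
tcp_rot: [-1.571, 0.001, 0.2]
ft_force: [-4.3, -1.0, 5.7]
opening: 0.004
```

Emit:
{"method": "move_arm", "body": {
  "rows": [
    {"tx": 0, "ty": 0.3, "tz": 0, "rx": 0, "ry": 0, "rz": 0, "grip": 0}
  ]
}}

```text
t: 5.27
eef_pos: [480.1, 161.5, 145.6]
tcp_rot: [-1.571, 0.001, 0.2]
ft_force: [-4.8, -0.6, 7.0]
opening: 0.005
```

Emit:
{"method": "move_arm", "body": {
  "rows": [
    {"tx": 0, "ty": 0.2, "tz": 0, "rx": 0, "ry": 0, "rz": 0, "grip": 0}
  ]
}}

```text
t: 5.35
eef_pos: [480.2, 161.5, 144.6]
tcp_rot: [-1.571, 0.0, 0.2]
ft_force: [-14.1, -2.2, 43.1]
opening: 0.007
```

Emit:
{"method": "move_arm", "body": {
  "rows": [
    {"tx": 0, "ty": 0, "tz": 0, "rx": 0, "ry": 0, "rz": 0, "grip": 0},
    {"tx": 0, "ty": 0, "tz": 0, "rx": 0, "ry": 0, "rz": 0, "grip": 0}
  ]
}}

```text
t: 5.52
eef_pos: [480.2, 161.5, 145.0]
tcp_rot: [-1.571, -0.0, 0.2]
ft_force: [-9.8, -2.2, 23.4]
opening: 0.002
```

Emit:
{"method": "move_arm", "body": {
  "rows": [
    {"tx": 0, "ty": -1, "tz": 0, "rx": 0, "ry": 0, "rz": 0, "grip": 0},
    {"tx": 0, "ty": -2, "tz": 0, "rx": 0, "ry": 0, "rz": 0, "grip": 0},
    {"tx": 0, "ty": -3, "tz": 0, "rx": 0, "ry": 0, "rz": 0, "grip": 0},
    {"tx": 0, "ty": -3, "tz": 0, "rx": 0, "ry": 0, "rz": 0, "grip": 0},
    {"tx": 0, "ty": 0, "tz": 0, "rx": 0, "ry": 0, "rz": 0, "grip": 0},
    {"tx": 0, "ty": 0, "tz": 0, "rx": 0, "ry": 0, "rz": 0, "grip": 0}
  ]
}}

```text
t: 6.02
eef_pos: [481.2, 161.7, 235.0]
tcp_rot: [-1.571, -0.004, 0.2]
ft_force: [0.2, -0.9, -0.4]
opening: 0.009
```

Run:
```python
from h import *
e=np.array(env.state()["eef_pos"])
w,_=env.read_camera("wrist"); cv2.imwrite("pics/w3.png",w)
print(e,"ball centre down",proj("wrist",[480.9,161.2,112]),"up",proj("wrist",[480.9,161.2,141]))
```

```text
[481.23702023 161.71176124 235.00806222] ball centre down [282.1 208.1] up [282.1 218.6]
```

View pics/w3.png

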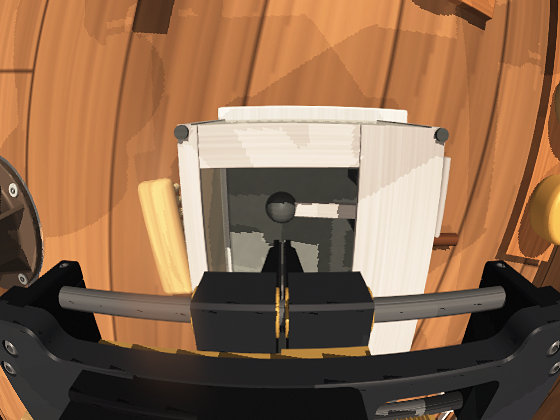

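Emit:
{"method": "move_arm", "body": {
  "rows": [
    {"tx": 0, "ty": 0, "tz": -2, "rx": 0, "ry": 0, "rz": 0, "grip": 0},
    {"tx": 0, "ty": 0, "tz": -3, "rx": 0, "ry": 0, "rz": 0, "grip": 0},
    {"tx": 0, "ty": 0, "tz": -3, "rx": 0, "ry": 0, "rz": 0, "grip": 0},
    {"tx": 0, "ty": 0, "tz": -3, "rx": 0, "ry": 0, "rz": 0, "grip": 0},
    {"tx": 0, "ty": 0, "tz": -0.9, "rx": 0, "ry": 0, "rz": 0, "grip": 0},
    {"tx": 0, "ty": 0, "tz": 0, "rx": 0, "ry": 0, "rz": 0, "grip": 0},
    {"tx": 0, "ty": 0, "tz": 0, "rx": 0, "ry": 0, "rz": 0, "grip": 0}
  ]
}}

```text
t: 6.65
eef_pos: [503.9, 45.0, 232.7]
tcp_rot: [-1.57, 0.002, 0.199]
ft_force: [0.1, 0.3, -1.1]
opening: 0.006
```

Run:
```python
from h import *
e=np.array(env.state()["eef_pos"])
w,_=env.read_camera("wrist"); cv2.imwrite("pics/w4.png",w)
print(e,"pad",proj("wrist",[505.4,45,153]))
```

```text
[503.92069834  45.04432288 232.72921776] pad [284.  224.7]
```

View pics/w4.png

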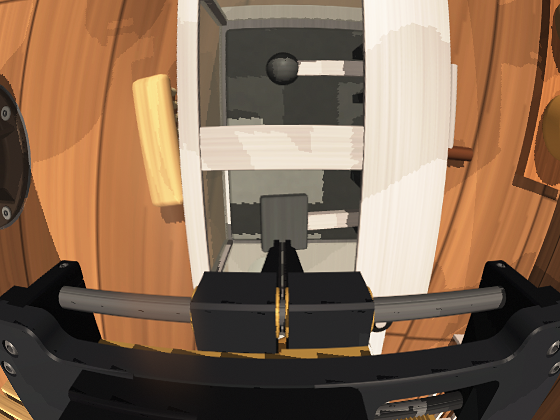

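Emit:
{"method": "move_arm", "body": {
  "rows": [
    {"tx": 0.1, "ty": 1.5, "tz": 0, "rx": 0, "ry": 0, "rz": 0, "grip": 0},
    {"tx": 0, "ty": 1.5, "tz": 0, "rx": 0, "ry": 0, "rz": 0, "grip": 0},
    {"tx": 0, "ty": 1.5, "tz": 0, "rx": 0, "ry": 0, "rz": 0, "grip": 0},
    {"tx": 0, "ty": 1, "tz": 0, "rx": 0, "ry": 0, "rz": 0, "grip": 0},
    {"tx": 0, "ty": 0.5, "tz": 0, "rx": 0, "ry": 0, "rz": 0, "grip": 0},
    {"tx": 0, "ty": 0.5, "tz": 0, "rx": 0, "ry": 0, "rz": 0, "grip": 0}
  ]
}}

```text
t: 7.2
eef_pos: [504.6, 46.0, 168.4]
tcp_rot: [-1.57, 0.001, 0.201]
ft_force: [-3.9, 0.7, 8.5]
opening: 0.006
```

Emit:
{"method": "move_arm", "body": {
  "rows": [
    {"tx": 0, "ty": 0.5, "tz": 0, "rx": 0, "ry": 0, "rz": 0, "grip": 0},
    {"tx": 0, "ty": 0.4, "tz": 0, "rx": 0, "ry": 0, "rz": 0, "grip": 0}
  ]
}}

```text
t: 7.37
eef_pos: [504.5, 45.8, 159.8]
tcp_rot: [-1.57, 0.001, 0.201]
ft_force: [-6.4, -0.3, 7.0]
opening: 0.003
```

Emit:
{"method": "move_arm", "body": {
  "rows": [
    {"tx": 0, "ty": 0.4, "tz": 0, "rx": 0, "ry": 0, "rz": 0, "grip": 0}
  ]
}}

```text
t: 7.45
eef_pos: [504.4, 45.7, 155.9]
tcp_rot: [-1.57, 0.002, 0.201]
ft_force: [-6.4, -0.4, 8.1]
opening: 0.008
```

Emit:
{"method": "move_arm", "body": {
  "rows": [
    {"tx": 0, "ty": 0.4, "tz": 0, "rx": 0, "ry": 0, "rz": 0, "grip": 0},
    {"tx": 0, "ty": 0.3, "tz": 0, "rx": 0, "ry": 0, "rz": 0, "grip": 0}
  ]
}}

```text
t: 7.62
eef_pos: [504.4, 45.7, 148.9]
tcp_rot: [-1.571, 0.002, 0.201]
ft_force: [-5.0, 0.3, 7.1]
opening: 0.004
```

Emit:
{"method": "move_arm", "body": {
  "rows": [
    {"tx": 0, "ty": 0.3, "tz": 0, "rx": 0, "ry": 0, "rz": 0, "grip": 0}
  ]
}}

```text
t: 7.7
eef_pos: [504.5, 45.7, 146.0]
tcp_rot: [-1.571, 0.001, 0.201]
ft_force: [-4.4, 1.6, 6.3]
opening: 0.002
```

Emit:
{"method": "move_arm", "body": {
  "rows": [
    {"tx": 0, "ty": 0.2, "tz": 0, "rx": 0, "ry": 0, "rz": 0, "grip": 0}
  ]
}}

```text
t: 7.78
eef_pos: [504.7, 45.7, 144.1]
tcp_rot: [-1.571, 0.001, 0.201]
ft_force: [-8.6, 0.9, 25.4]
opening: 0.004
```

Emit:
{"method": "move_arm", "body": {
  "rows": [
    {"tx": 0, "ty": 0.1, "tz": 0, "rx": 0, "ry": 0, "rz": 0, "grip": 0},
    {"tx": 0, "ty": 0, "tz": 0, "rx": 0, "ry": 0, "rz": 0, "grip": 0},
    {"tx": 0, "ty": 0, "tz": 0, "rx": 0, "ry": 0, "rz": 0, "grip": 0}
  ]
}}

```text
t: 8.03
eef_pos: [504.7, 45.8, 144.1]
tcp_rot: [-1.571, -0.0, 0.201]
ft_force: [-8.4, -0.0, 18.6]
opening: 0.003
```

Emit:
{"method": "move_arm", "body": {
  "rows": [
    {"tx": 0, "ty": -1, "tz": 0, "rx": 0, "ry": 0, "rz": 0, "grip": 0},
    {"tx": 0, "ty": -2, "tz": 0, "rx": 0, "ry": 0, "rz": 0, "grip": 0},
    {"tx": 0, "ty": -3, "tz": 0, "rx": 0, "ry": 0, "rz": 0, "grip": 0},
    {"tx": 0, "ty": -4, "tz": 0, "rx": 0, "ry": 0, "rz": 0, "grip": 0},
    {"tx": 0, "ty": 0, "tz": 0, "rx": 0, "ry": 0, "rz": 0, "grip": 0},
    {"tx": 0, "ty": 0, "tz": 0, "rx": 0, "ry": 0, "rz": 0, "grip": 0}
  ]
}}

```text
t: 8.53
eef_pos: [505.9, 45.5, 244.9]
tcp_rot: [-1.572, -0.005, 0.2]
ft_force: [0.1, -0.6, -0.2]
opening: 0.007
```

Run:
```python
from h import *
e=np.array(env.state()["eef_pos"])
w,_=env.read_camera("wrist"); cv2.imwrite("pics/w5.png",w)
p,_=env.read_camera("scene"); cv2.imwrite("pics/s5.png",p)
print(e,"pad down",proj("wrist",[505.4,45,124]),"up",proj("wrist",[505.4,45,153]),"ball down",proj("wrist",[480.9,161.2,112]),"up",proj("wrist",[480.9,161.2,141]))
```

```text
[505.93388833  45.51578624 244.86758839] pad down [282.5 209.3] up [282.6 220.2] ball down [281.5  71.4] up [281.4  66.7]
```

View pics/w5.png

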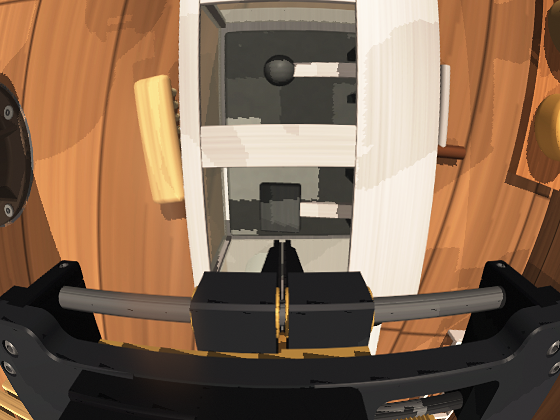

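View pics/s5.png

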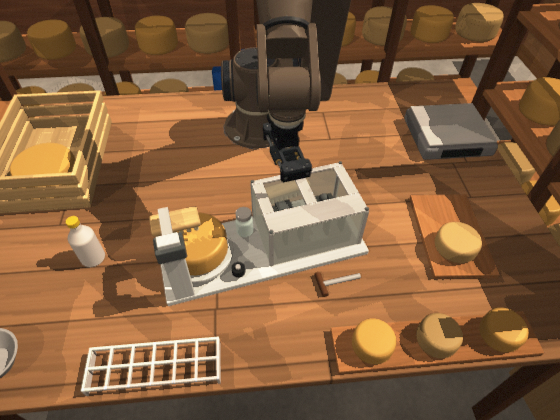

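Emit:
{"method": "move_arm", "body": {
  "rows": [
    {"tx": 0, "ty": -3, "tz": 0, "rx": 0, "ry": 0, "rz": 0, "grip": 0},
    {"tx": 0, "ty": -3, "tz": 0, "rx": 0, "ry": 0, "rz": 0, "grip": 0},
    {"tx": 0, "ty": 0, "tz": 0, "rx": 0, "ry": 0, "rz": 0, "grip": 0},
    {"tx": 0, "ty": 0, "tz": 0, "rx": 0, "ry": 0, "rz": 0, "grip": 0}
  ]
}}

```text
t: 8.97
eef_pos: [505.3, 45.2, 302.5]
tcp_rot: [-1.571, -0.001, 0.2]
ft_force: [-1.3, -0.0, -0.4]
opening: 0.009
```

```bash
python3 -c "
from cell import env
print(env.state()['ft_force'],env.state()['eef_pos']); print(env.job_done())"
```

```text
[-1.29518797 -0.01748556 -0.3842906 ] [505.32351831  45.23524076 302.54197769]
the job is handed in; nothing more can be done
None
```

I pressed the ball-ended drive lever in the left window down to its stop, then the plate-ended lift lever in the right window. I then drew the closed fingers straight up clear of the guard and handed the job in at about 9 s.

- **Drive lever:** the force rose from about 6 N to 43 N at the stop. The fingertips were then at about 126 mm, the expected height with the lever fully down.
- **Lift lever:** the force rose from about 7 N to 25 N at the stop. The fingertips were at about 125 mm, against 124 mm expected.
- **Last pictures:** the wrist view showed the ball and the plate within about 3 pixels of where they should be with the levers fully down. In the scene view the brush stood off the cheese and the loose things looked unmoved. I checked those by eye only and did not measure them.
- **Readings that disagreed:**
  - At first contact with the ball, the force read about zero with the tips already below the estimated ball top. It rose to the expected 5–8 N as I pressed further.
  - The two camera rays to the plate missed each other by 4 mm, so I set its position from the window centre as well, and the wrist view agreed.

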